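Shut the manifold valve and hold the pressure probe on its port

ROBOT

A 6-joint arm with a two-finger parallel gripper is mounted at the origin on the work surface. World frame = base frame: x ahead of the robot, y to its left, z up, the work surface at z = 0. Lengths are in m, angles in degrees, forces in N, time in s.
With the tool pointing down it reaches from about 0.4 to 0.825 m from the base axis. Payload 7 kg.
Tool frame: the origin (TCP) lies midway between the tips of the shut fingers; the grasp point (between the pads) lies 19 mm behind it; z points along the fingers, y is the line along which they close (so a half turn about z gives the same grasp; the last joint's range is limited). The gripper opens to 88 mm and grips with 3 to 60 N. Pads are 19 mm wide; open, the fingers measure 130 mm over their backs; the gripper's body (78 mm by 193 mm) begins 47 mm behind the grasp point.
Start: joints at [87.038, 20.546, 0.682, 0, -70.136, -16.507], TCP at [0.225, 0.636, 0.227] pointing down, gripper open.
Joint ranges: [-176.03, 176.03], [-82.01, 121.73], [-58.28, 71.71], [-173.87, 95.51], [-174.79, -0.11], [-173.66, 173.66]. Speed limits (degrees/s): [136.94, 136.94, 172.46, 180, 180, 180].

INTERFACE

Orientations are given as [roll, pitch, yaw] about the fixed x, y, z axes, in that order (R = Rz(yaw) Ry(pitch) Rx(roll)).
In Python, from plant import get_state, optics, order gives the robot as it stands. The module is installed in compiled form; this text tells all that it offers.
- The arm moves only by the tool send_rows, never from a script. Its argument "moves" is a list of rows, each an object with "slide": the shift along the tool's x, y, z as a fraction of full scale, a list of three; "turn": the turn about the tool's z as a fraction of full scale; "gripper": the opening, from 0 (shut) to 1 (fully open). A call has exactly 5 rows; each row is the pose to reach, as a shift and turn from the pose commanded when the call began, along the tool's axes at that moment; what a row does not reach only later rows make up. Full scale, the value 1, is 150 mm for a shift and 90 degrees for a turn. A row lasts 1/12 s, in which the tool goes at most 41.7 mm and 7.16 degrees, less where a joint would pass 70% of its speed; a pose out of reach is approached as far as the arm can. A call with a number of a shift or a turn outside -1 to 1 is refused whole. A call with a gripper value outside its range is refused whole. The fingers move at their own pace and stop on an object; "newtons" is the grip in N (left out, the last holds). Time passes only in rows, so rows that repeat a pose let the fingers close, or fill a call up. It gives the time, the measured TCP pose, the force, the opening and the grip force at its end, in the units of the state.
- get_state(): the state, without advancing time (a new reading comes with each control period).
- optics.capture(name): name is "side" or "top" or "wrist"; returns a dict with "img" (480x640x3 uint8, red, green, blue), "intrinsics" (3x3 intrinsics, pixels), "origin" and "attitude" of the camera in the world. Camera axes: x right, y down, z forward; pixel columns grow to the right and rows downward; lengths in m; the calibration is good to about 2 mm. A picture is of the moment at which its call begins. There is no depth.
- order.close_job(): hands the job in; it is judged then, once.
Trained networks look in the newest picture that a camera, given by its name, has taken for a name from the list of things; names that differ only in an ending like _2 or _b are one class to them, and where a whole thing is asked for, a point or a joint stands for the part that bears it (a point fixed in the world has none). Each returns a list of dicts, best first, with "p" (0 to 1); they miss things now and then, are a little off and sometimes report something else, mostly with a low value. They report only what shows in the picture. A call takes as long as a camera call. They do not tell look-alikes from the thing itself.
- optics.look_for(camera, name): "location" ([x, y, z] in m, in world coordinates, good to about 4 mm: the middle of the surface that is visible of it).
The state is a dict: "time_s": time; "joints": joint angles; "qd": joint speeds; "joint_torque": joint torques, N m; "tcp_pos": TCP position; "eef_rot": TCP orientation; "contact_force": force on the tool from outside, world axes, zero at the start; "moment": the same for the moment, N m; "gripper_width": finger opening in m; "gripper_force": force on a finger pad.
Only numpy, scipy, OpenCV 4.12 (cv2) and the standard library are available. Lean on these libraries where they do the work, as an engineer would, in place of code of your own. Each camera call takes 0.05 s, during which the arm holds its last target. There are 200 camera calls.

TASK

Turn the red quarter-turn lever on the manifold fully to its closed stop (it then points out square from the pipe, towards the robot side). Then take the yellow pressure probe out of its grey holder and press its steel tip gently on the orange dot of the white sprung cap, the probe standing square to the cap's sloping face and the cap sunk about half of its 10 mm travel. Finish while still holding the probe there, steady; leave the clamps and the canister where they are.

Things in the scene. Friction and masses are not known exactly. Their poses are not given: they have to be found in the camera images.
- manifold: Fixed bench manifold on a white base plate 90 x 280 x 8 mm. Origin: centre of its underside on the counter; x away from the robot, y along the steel pipe, z up. Its yaw varies by up to 0.35 rad either way. The ball valve with the red lever is centred at y = -50 mm; the blue block (56 x 60 mm, top 52 mm up) with the sloping aluminium collar (50 mm diameter) and sprung cap is at y = +75 mm.
- valve (a joint): Angle of the red valve lever about its vertical axis: 0 = open (lever along the pipe, pointing to the manifold's -y), 1.571 = closed stop (pointing to the manifold's -x, towards the robot). It starts open, between 0 and 0.35. It grows clockwise seen from above. Friction holds it where it is left; it takes about 1.3 N at the post.
- valve_post (a point): Centre of the top of the upright round red post (16 mm diameter) at the lever's end, about 126 mm above the counter, 66 mm from the lever's axis. The post stands 40 mm clear above the lever bar, whose top is 86 mm above the counter. The lever bar is 18 mm wide. Axes turn with the lever: at any angle the lever points along this point's -y.
- valve_hinge (a point): Point on the lever's vertical turning axis, at the height of the post's top.
- port_top (a point): Centre of the orange dot (8 mm diameter) on the top of the white sprung cap (28 mm diameter), about 93 mm above the counter; it moves with the cap. Its z axis is the outward normal of the face, leaning 0.35 rad (20 degrees) from vertical towards the manifold's -x (the robot side). The cap stands 14 mm above its aluminium collar when free.
- port_cap (a joint): How far the sprung cap is pressed in along its own axis, m: 0 = free, 0.010 = hard bottom. Spring: about 0.9 N at 0, 3.9 N at 0.005, 6.9 N at 0.010.
- probe: Loose probe, 130 mm long, about 120 g, round. Origin at the end of the tip, z along its axis from tip to tail. Steel tip rod 12 mm diameter with a round end, from 0 to 40 mm; dark collar 32 mm diameter from 40 to 50 mm; yellow grip 26 mm diameter from 50 to 130 mm. It stands upright in the holder, its collar resting on the holder's top, so its tip is 10 mm above the counter and its tail 140 mm.
- probe_tip (a point): The end of the probe's steel tip (same as the probe's origin).
- holder: Fixed grey block 70 x 70 x 50 mm high with a 17 mm vertical through hole in its middle that holds the probe. Origin: centre of its underside. It stands either left or right of the robot's forward line.
- canister: Bystander: loose stubby aluminium canister, 60 mm diameter, 85 mm high, across the counter from the holder. Origin: centre of its underside.
- clamp_a: Bystander: loose cream roller clamp, 50 x 24 x 26 mm, flat on the counter. Origin: centre of its underside.
- clamp_b: Bystander: the other cream roller clamp, same size. Origin: centre of its underside.
There are look-alikes about, which are no part of the job. Leave any blue or green look-alike of the holder alone.

How it is judged (in metres and radians):
On the way, in this order (a step that is already met when the one before it is completed fails the run):
1. the valve lever is turned to its closed stop (value of joint valve above 1.45 rad), for 0.2 s.
2. the probe is lifted out of its holder (height (world z) of probe above 0.06 m and contact force between the fingers and probe above 0.5 N), for 0.1 s.
At the end, for the whole second after the job is handed in: Lever within 0.12 rad of its closed stop; gripped probe clear of the holder and still, tip within 7 mm of the orange dot's centre, axis within 0.14 rad (8 deg) of the cap face's normal, cap pressed in 2 to 8 mm, probe force 1.2 to 8 N (value of joint valve above 1.45 rad and distance between probe_tip and port_top below 0.007 m and angle between the z axis of probe and the z axis of port_top, either way round below 0.14 rad and value of joint port_cap between 0.002 and 0.008 m and contact force between probe and manifold between 1.2 and 8 N and contact force between the fingers and probe above 1 N and contact force between probe and holder below 0.05 N and linear speed of probe below 0.02 m/s); the arm keeps its last pose, push and grip.
It fails at once if a clamp or the canister is pushed more than 20 mm (distance of any of canister, clamp_a, clamp_b from where it was at the start of the episode above 0.02 m).
It fails at once if the probe is pressed hard (over 15 N) on the manifold (contact force between probe and manifold above 15 N).
It also fails if it takes over 51 s, if anything falls off the work surface, if the arm or the gripper's body presses on something with over 40 N, if the wrist force passes 120 N, or if a joint passes its speed limit or range.

## Working session

There is one attempt and no reset: what is moved stays moved. The work goes in short steps, Python scripts to look and compute and a tool call to move; the robot and the scene stay as the last step left them, time stands still between calls to the robot, and variables do not carry over. Pictures are saved under pics/ and viewed, at most 13 in all, crops included, and the job is handed in when it is done.

Besides the shell and the picture viewer there is one more tool, called after "Call:" in YAML: its name, and indented under it one key for each argument. send_rows: Moves the arm, as the interface text tells. Shift numbers are shares of 150 mm and turn numbers shares of 90 degrees, none past 1 either way. Its arguments: {"type":"object","properties":{"moves":{"type":"array"},"newtons":{"type":"number"}},"required":["moves"]}

```bash
mkdir -p pics
cat > h.py <<'E'
import numpy as np, cv2
from plant import get_state, optics, order
def snap(cam,fn):
    d=optics.capture(cam); cv2.imwrite('pics/'+fn,cv2.cvtColor(d['img'],cv2.COLOR_RGB2BGR)); return d
E
python3 - <<'E'
from h import *
s=get_state(); print(s)
a=[snap(c,c+'1.png')['img'] for c in('side','top')]
for c in('side','top'):
    d=optics.capture(c); print(c,d['intrinsics'],d['origin'],d['attitude'])
    for n in('manifold','valve_post','valve_hinge','port_top','probe','holder','canister','clamp_a'):
        print(n,[(np.round(r['location'],3),round(r['p'],2)) for r in optics.look_for(c,n)][:4])
E
```

```text
{'time_s': 0.0, 'joints': array([ 8.70376574e+01,  2.05911210e+01,  6.33095220e-01, -2.06473951e-02,
       -7.01355216e+01, -1.65089060e+01]), 'qd': array([ 0.03024088, -0.08246382, -0.08620165, -0.06295094, -0.02698934,
       -0.0632065 ]), 'joint_torque': array([ 7.02877533e-04, -5.82715344e+01,  2.93062645e+01,  6.99704692e+00,
        6.97860582e-03, -1.33429407e-04]), 'tcp_pos': array([0.2248368 , 0.6359277 , 0.22561942]), 'eef_rot': array([ 1.79904793e+02, -7.97583478e-03, -1.94782737e+01]), 'contact_force': array([0.15283752, 1.12045188, 0.13985254]), 'moment': array([-0.02189112, -0.01529398,  0.04515558]), 'gripper_force': 0.0, 'gripper_width': 0.08753763181001702}
side [[525.80326928   0.         308.59156778]
 [  0.         525.80326928 239.54566697]
 [  0.           0.           1.        ]] [ 0.05941849 -0.62274125  0.89848656] [-134.54212351   -1.18331686  -29.72624417]
manifold [(array([ 0.594, -0.032,  0.027]), 0.62)]
valve_post [(array([ 0.6  , -0.083,  0.087]), 0.92), (array([ 0.598, -0.032,  0.028]), 0.35)]
valve_hinge [(array([ 0.607, -0.086,  0.086]), 0.68)]
po
[... 575 characters left out ...]
old [(array([0.592, 0.007, 0.003]), 0.92), (array([0.359, 0.274, 0.128]), 0.25)]
valve_post [(array([ 0.606, -0.071,  0.085]), 0.86)]
valve_hinge [(array([ 0.606, -0.069,  0.084]), 0.69), (array([ 0.402, -0.29 ,  0.086]), 0.55)]
port_top []
probe [(array([0.361, 0.267, 0.129]), 0.56), (array([0.356, 0.259, 0.056]), 0.52)]
holder [(array([0.254, 0.346, 0.052]), 0.87), (array([0.406, 0.39 , 0.051]), 0.73), (array([0.36 , 0.272, 0.133]), 0.69), (array([0.485, 0.251, 0.05 ]), 0.68)]
canister [(array([ 0.4  , -0.291,  0.086]), 0.81), (array([ 0.606, -0.072,  0.085]), 0.61)]
clamp_a [(array([ 0.394, -0.079,  0.021]), 0.8), (array([0.36 , 0.074, 0.021]), 0.57), (array([0.358, 0.258, 0.052]), 0.37)]
```

View pics/side1.png

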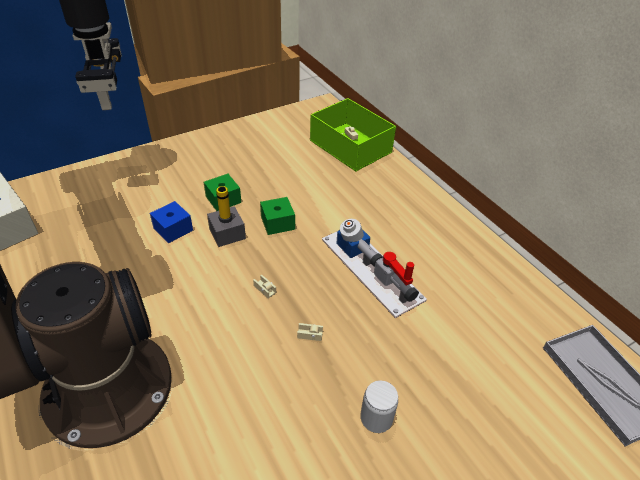

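View pics/top1.png

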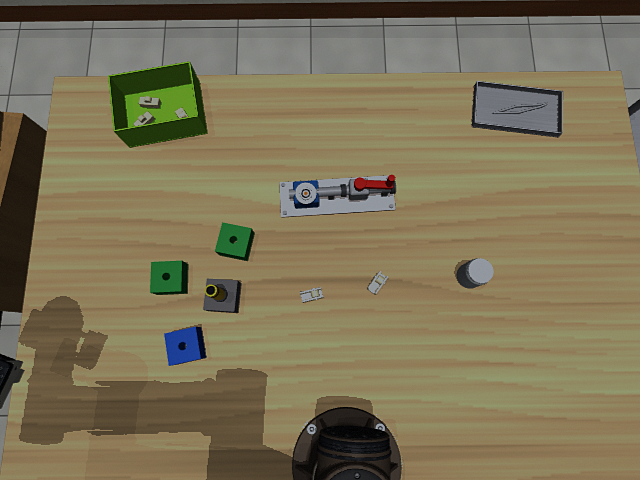

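The side view shows the valve: post near (409,268), and the cap near (349,224). The probe is in the grey holder at (226,215). In the top view the post is near (391,179), the cap near (306,193) and the probe tail near (212,291). There are clamps and blue and green look-alike holders nearby.

```bash
cat >> h.py <<'E'
from scipy.spatial.transform import Rotation as Ro
def proj(d,P):
    R=Ro.from_euler('xyz',d['attitude'],degrees=True).as_matrix(); c=R.T@(np.asarray(P)-d['origin']); c=d['intrinsics']@c; return c[:2]/c[2]
def ray(d,uv):
    R=Ro.from_euler('xyz',d['attitude'],degrees=True).as_matrix(); r=R@np.linalg.solve(d['intrinsics'],[uv[0],uv[1],1]); return np.array(d['origin']),r/np.linalg.norm(r)
def onz(d,uv,z):
    o,r=ray(d,uv); return o+r*(z-o[2])/r[2]
def tri(*v):
    A=np.zeros((3,3));b=np.zeros(3);L=[ray(*x) for x in v]
    for o,r in L: M=np.eye(3)-np.outer(r,r);A+=M;b+=M@o
    p=np.linalg.solve(A,b); return p,[np.linalg.norm(np.cross(p-o,r)) for o,r in L]
E
python3 - <<'E'
from h import *
ims=[]
for c in('side','top'):
    d=optics.capture(c); im=cv2.cvtColor(d['img'],cv2.COLOR_RGB2BGR)
    print(c,'proj check probe tail',proj(d,[.36,.267,.14]))
    x=[(340,215),(300,250),(200,180)] if c=='side' else [(275,165),(0,0),(195,270)]
    u,v=(320,210) if c=='side' else (275,165)
    A=cv2.resize(im[v:v+105,u:u+133],None,fx=6,fy=6,interpolation=cv2.INTER_CUBIC)
    u,v=(195,175) if c=='side' else (195,265)
    B=cv2.resize(im[v:v+75,u:u+55],None,fx=4,fy=4,interpolation=cv2.INTER_CUBIC)
    ims+=[A[:300+330]]; cv2.imwrite(f'pics/{c}_man.png',A[:600]); cv2.imwrite(f'pics/{c}_pr.png',B)
a=cv2.imread('pics/side_pr.png');b=cv2.imread('pics/top_pr.png');cv2.imwrite('pics/pr.png',np.hstack([a,b]))
E
```

```text
side proj check probe tail [221.80985742 191.3733041 ]
top proj check probe tail [214.37479097 291.00296347]
```

View pics/side_man.png

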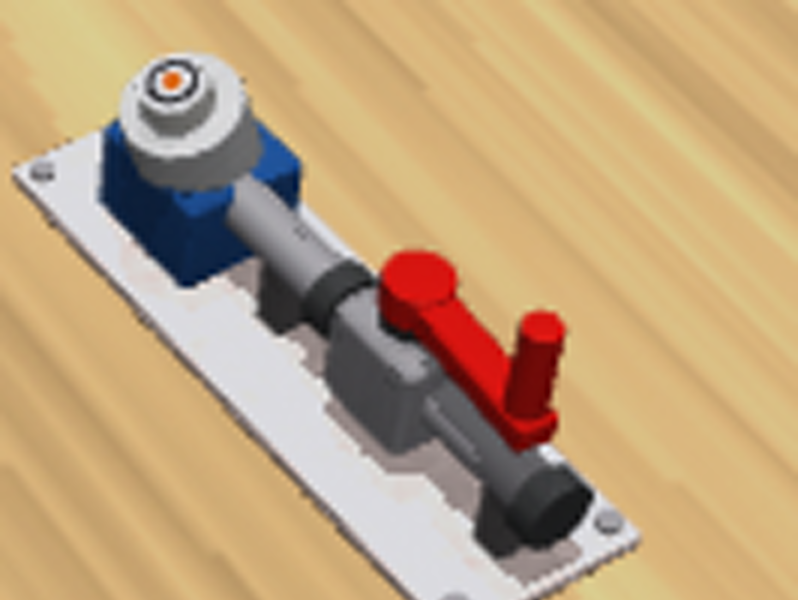

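View pics/top_man.png

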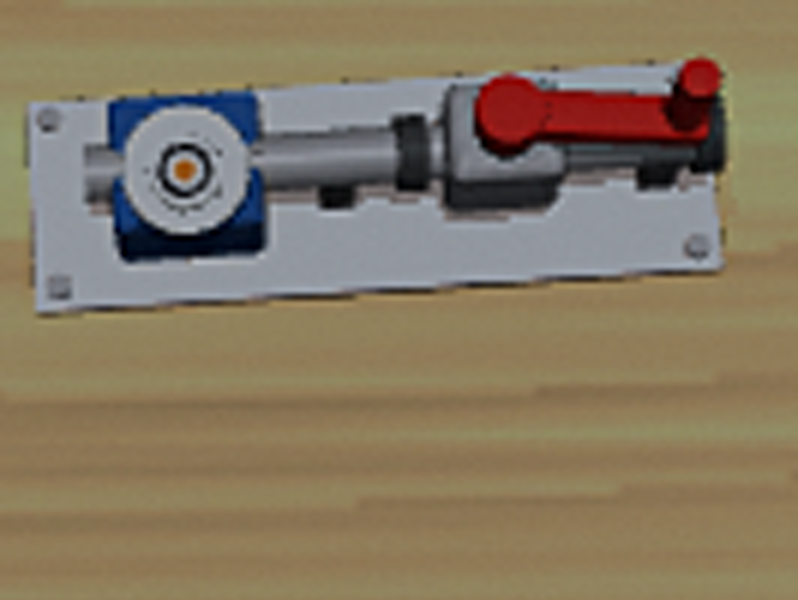

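View pics/pr.png

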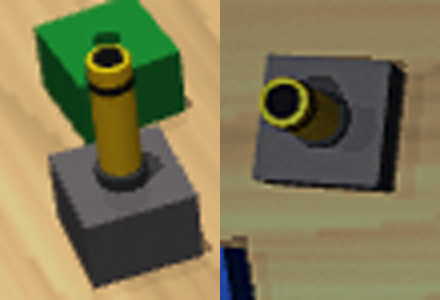

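Crop pixels that matter (6x): dot at side (172,80) and top (185,171); post top at side (542,328) and top (700,78); lever hub at side (418,278) and top (510,112). In the 4x probe crop, the tail is at side (109,60) and top (65,103).

Run:
```python
from h import *
S=optics.capture('side');T=optics.capture('top')
f=lambda x,y,u,v,k:((x+.5)/k-.5+u,(y+.5)/k-.5+v)
s=lambda x,y:f(x,y,320,210,6); t=lambda x,y:f(x,y,275,165,6)
for n,a,b in(('dot',s(172,80),t(185,171)),('post',s(542,328),t(700,78)),('hub',s(418,278),t(510,112)),('tail',f(109,60,195,175,4),f(65,103,195,265,4))):
    p,e=tri((S,a),(T,b)); print(n,p.round(4),np.round(e,4))
c=np.array([onz(T,t(*q),.008) for q in((28,103),(38,313),(722,268),(716,62))]);print(c.round(4),c.mean(0))
for e in(c[0]-c[3],c[1]-c[2],c[0]-c[1],c[3]-c[2]):print(np.linalg.norm(e),np.degrees(np.arctan2(e[1],e[0])))
h=np.array([onz(T,f(x-220,y,195,265,4),.05) for x,y in((268,53),(392,62),(378,190),(253,180))]);print(h.round(4),h.mean(0))
```

```text
dot [0.5835 0.082  0.0949] [0.0004 0.0004]
post [ 0.6066 -0.1073  0.1255] [0.0003 0.0003]
hub [ 0.6085 -0.0413  0.0878] [0.0009 0.0009]
tail [0.3623 0.2742 0.1388] [0.0008 0.0008]
[[ 0.643   0.1493  0.008 ]
 [ 0.5532  0.1444  0.008 ]
 [ 0.5691 -0.1328  0.008 ]
 [ 0.6577 -0.1346  0.008 ]] [0.60575053 0.00657439 0.008     ]
0.28426688851717763 92.98123974592365
0.27764998154732484 93.28938763000181
0.08989169768257367 3.118410306811377
0.08862998048822508 -1.1634155230271848
[[0.3999 0.307  0.05  ]
 [0.3941 0.2369 0.05  ]
 [0.3229 0.2425 0.05  ]
 [0.3291 0.3121 0.05  ]] [0.36150025 0.27463361 0.05      ]
```

Call:
send_rows:
  moves:
    - {"slide": [0.16,0.153,0],"turn": 0,"gripper": 0.6}
    - {"slide": [0.32,0.306,0],"turn": 0,"gripper": 0.6}
    - {"slide": [0.49,0.459,0],"turn": 0,"gripper": 0.6}
    - {"slide": [0.65,0.612,0],"turn": 0,"gripper": 0.6}
    - {"slide": [0.81,0.765,0],"turn": 0,"gripper": 0.6}

```text
time_s: 1.62
tcp_pos: [0.3018, 0.4862, 0.2266]
eef_rot: [-180.0, -0.0, -19.5]
contact_force: [1.2, 0.8, -0.1]
gripper_width: 0.0599
gripper_force: 0.0
```

Call:
send_rows:
  moves:
    - {"slide": [0.16,0.153,0],"turn": 0,"gripper": 0.6}
    - {"slide": [0.32,0.306,0],"turn": 0,"gripper": 0.6}
    - {"slide": [0.49,0.459,0],"turn": 0,"gripper": 0.6}
    - {"slide": [0.65,0.612,0],"turn": 0,"gripper": 0.6}
    - {"slide": [0.81,0.765,0],"turn": 0,"gripper": 0.6}

```text
time_s: 2.03
tcp_pos: [0.3781, 0.3375, 0.2269]
eef_rot: [-180.0, -0.0, -19.5]
contact_force: [0.0, -0.1, 0.2]
gripper_width: 0.0524
gripper_force: 0.0
```

Call:
send_rows:
  moves:
    - {"slide": [0.16,0.153,0],"turn": 0,"gripper": 0.6}
    - {"slide": [0.32,0.306,0],"turn": 0,"gripper": 0.6}
    - {"slide": [0.49,0.459,0],"turn": 0,"gripper": 0.6}
    - {"slide": [0.65,0.612,0],"turn": 0,"gripper": 0.6}
    - {"slide": [0.81,0.765,0],"turn": 0,"gripper": 0.6}

```text
time_s: 2.45
tcp_pos: [0.4544, 0.1889, 0.227]
eef_rot: [-180.0, -0.0, -19.4]
contact_force: [0.6, -0.1, -0.3]
gripper_width: 0.0527
gripper_force: 0.0
```

Call:
send_rows:
  moves:
    - {"slide": [0.16,0.153,0],"turn": 0,"gripper": 0.6}
    - {"slide": [0.32,0.306,0],"turn": 0,"gripper": 0.6}
    - {"slide": [0.49,0.459,0],"turn": 0,"gripper": 0.6}
    - {"slide": [0.65,0.612,0],"turn": 0,"gripper": 0.6}
    - {"slide": [0.81,0.765,0],"turn": 0,"gripper": 0.6}

```text
time_s: 2.87
tcp_pos: [0.5308, 0.04, 0.2269]
eef_rot: [-180.0, -0.0, -19.5]
contact_force: [0.8, 0.0, 0.1]
gripper_width: 0.0525
gripper_force: 0.0
```

Call:
send_rows:
  moves:
    - {"slide": [0.16,0.153,0],"turn": -0.06,"gripper": 0.6}
    - {"slide": [0.32,0.306,0],"turn": -0.12,"gripper": 0.6}
    - {"slide": [0.49,0.459,0],"turn": -0.18,"gripper": 0.6}
    - {"slide": [0.65,0.612,0],"turn": -0.25,"gripper": 0.6}
    - {"slide": [0.81,0.765,0],"turn": -0.25,"gripper": 0.6}

```text
time_s: 3.28
tcp_pos: [0.6071, -0.1087, 0.2267]
eef_rot: [-180.0, -0.0, 3.4]
contact_force: [1.2, 1.7, 0.0]
gripper_width: 0.0527
gripper_force: 0.0
```

Call:
send_rows:
  moves:
    - {"slide": [0,0,0.25],"turn": 0,"gripper": 0.6}
    - {"slide": [0,0,0.5],"turn": 0,"gripper": 0.6}
    - {"slide": [0,0,0.75],"turn": 0,"gripper": 0.6}
    - {"slide": [0,0,0.86],"turn": 0,"gripper": 0.6}
    - {"slide": [0,0,0.86],"turn": 0,"gripper": 0.2}
  newtons: 5

```text
time_s: 3.7
tcp_pos: [0.6034, -0.1074, 0.0928]
eef_rot: [-180.0, 0.5, 3.0]
contact_force: [-1.3, 0.0, 0.1]
gripper_width: 0.0497
gripper_force: 0.0
```

Call:
send_rows:
  moves:
    - {"slide": [0,0,0],"turn": 0,"gripper": 0}
    - {"slide": [0,0,0],"turn": 0,"gripper": 0}
    - {"slide": [0,0,0],"turn": 0,"gripper": 0}
    - {"slide": [0,0,0],"turn": 0,"gripper": 0}
    - {"slide": [0,0,0],"turn": 0,"gripper": 0}

```text
time_s: 4.12
tcp_pos: [0.6073, -0.1069, 0.0991]
eef_rot: [-180.0, -0.1, 3.0]
contact_force: [-0.4, -0.8, 0.6]
gripper_width: 0.0181
gripper_force: 0.0
```

Call:
send_rows:
  moves:
    - {"slide": [0,0,0],"turn": 0,"gripper": 0}
    - {"slide": [0,0,0],"turn": 0,"gripper": 0}
    - {"slide": [-0.03,-0.005,0],"turn": 0,"gripper": 0}
    - {"slide": [-0.07,-0.012,0],"turn": 0,"gripper": 0}
    - {"slide": [-0.136,-0.033,0],"turn": 0,"gripper": 0}

```text
time_s: 4.53
tcp_pos: [0.5866, -0.1038, 0.0983]
eef_rot: [179.9, -0.1, 3.0]
contact_force: [2.5, -0.5, 3.8]
gripper_width: 0.0157
gripper_force: 5.0
```

Call:
send_rows:
  moves:
    - {"slide": [-0.03,-0.015,0],"turn": 0,"gripper": 0}
    - {"slide": [-0.059,-0.03,0],"turn": 0,"gripper": 0}
    - {"slide": [-0.085,-0.05,0],"turn": 0,"gripper": 0}
    - {"slide": [-0.112,-0.069,0],"turn": 0,"gripper": 0}
    - {"slide": [-0.159,-0.115,0],"turn": 0,"gripper": 0}

```text
time_s: 4.95
tcp_pos: [0.5593, -0.0884, 0.0972]
eef_rot: [179.9, 0.2, 3.0]
contact_force: [-2.3, -5.6, 4.3]
gripper_width: 0.016
gripper_force: 5.0
```

Call:
send_rows:
  moves:
    - {"slide": [-0.04,-0.053,0],"turn": 0,"gripper": 0}
    - {"slide": [-0.071,-0.111,0],"turn": 0,"gripper": 0}
    - {"slide": [-0.094,-0.173,0],"turn": 0,"gripper": 0}
    - {"slide": [-0.107,-0.237,0],"turn": 0,"gripper": 0}
    - {"slide": [-0.108,-0.325,0],"turn": 0,"gripper": 0}

```text
time_s: 5.37
tcp_pos: [0.5394, -0.0401, 0.0965]
eef_rot: [179.9, 0.3, 3.0]
contact_force: [-1.4, -8.5, -0.6]
gripper_width: 0.0248
gripper_force: 4.9
```

Call:
send_rows:
  moves:
    - {"slide": [0,0,0],"turn": 0,"gripper": 0}
    - {"slide": [0,0,0],"turn": 0,"gripper": 0}
    - {"slide": [0,0,0],"turn": 0,"gripper": 0}
    - {"slide": [0,0,0],"turn": 0,"gripper": 0}
    - {"slide": [0,0,0],"turn": 0,"gripper": 0}

```text
time_s: 5.78
tcp_pos: [0.5395, -0.0411, 0.0964]
eef_rot: [179.9, 0.3, 3.0]
contact_force: [-3.3, -10.2, 1.1]
gripper_width: 0.0227
gripper_force: 5.0
```

Call:
send_rows:
  moves:
    - {"slide": [0,0,0],"turn": 0,"gripper": 0.6}
    - {"slide": [0,0.02,0],"turn": 0,"gripper": 0.6}
    - {"slide": [0,0.02,0],"turn": 0,"gripper": 0.6}
    - {"slide": [0,0.02,0],"turn": 0,"gripper": 0.6}
    - {"slide": [0,0.02,-0.2],"turn": 0,"gripper": 0.6}

```text
time_s: 6.2
tcp_pos: [0.5392, -0.0425, 0.1228]
eef_rot: [180.0, 0.5, 3.0]
contact_force: [0.1, 0.5, -1.1]
gripper_width: 0.0499
gripper_force: 0.0
```

Call:
send_rows:
  moves:
    - {"slide": [0,0,-0.25],"turn": 0,"gripper": 0.6}
    - {"slide": [0,0,-0.5],"turn": 0,"gripper": 0.7}
    - {"slide": [-0.2,-0.2,-0.7],"turn": 0,"gripper": 0.7}
    - {"slide": [-0.4,-0.4,-0.7],"turn": 0,"gripper": 0.7}
    - {"slide": [-0.6,-0.6,-0.7],"turn": 0,"gripper": 0.7}

```text
time_s: 6.62
tcp_pos: [0.4558, 0.0369, 0.2342]
eef_rot: [-179.9, -0.2, 2.9]
contact_force: [-0.3, 2.0, -0.7]
gripper_width: 0.061
gripper_force: 0.0
```

Run:
```python
from h import *
print(get_state()['tcp_pos'],get_state()['time_s'])
S=snap('side','s2.png'); im=cv2.imread('pics/s2.png'); T=snap('top','t2.png'); t=cv2.imread('pics/t2.png')
k=lambda i,u,v:cv2.resize(i[v:v+100,u:u+100],None,fx=4,fy=4,interpolation=cv2.INTER_CUBIC)
cv2.imwrite('pics/c2.png',np.hstack([k(im,330,210),k(t,280,150)]))
```

```text
[0.45580599 0.03690366 0.23417455] 6.6167
```

View pics/c2.png

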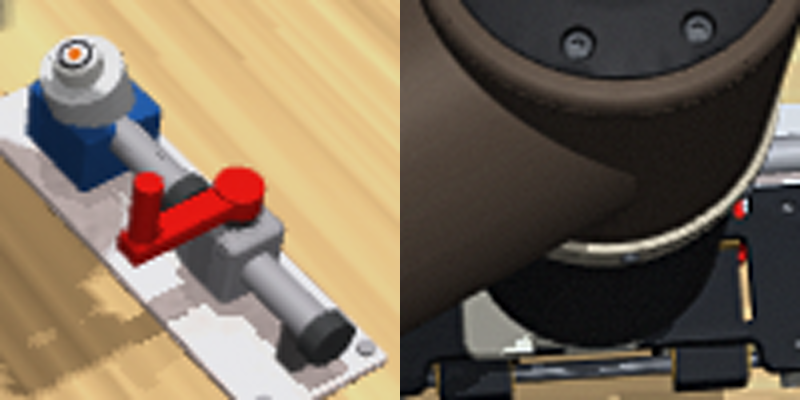

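The side view shows the lever pointing square out from the pipe towards the robot; its post is at crop (148,182). The top view is blocked by the arm. Next, the probe.

Call:
send_rows:
  moves:
    - {"slide": [-0.05,-0.16,0],"turn": 0,"gripper": 0.7}
    - {"slide": [-0.1,-0.32,0],"turn": 0,"gripper": 0.7}
    - {"slide": [-0.15,-0.48,0],"turn": 0,"gripper": 0.7}
    - {"slide": [-0.2,-0.64,0],"turn": 0,"gripper": 0.7}
    - {"slide": [-0.247,-0.787,0],"turn": 0,"gripper": 0.7}

```text
time_s: 7.13
tcp_pos: [0.4117, 0.1532, 0.2325]
eef_rot: [-180.0, -0.0, 3.0]
contact_force: [1.4, -0.5, -0.6]
gripper_width: 0.0612
gripper_force: 0.0
```

Call:
send_rows:
  moves:
    - {"slide": [-0.06,-0.2,0],"turn": 0,"gripper": 0.7}
    - {"slide": [-0.12,-0.4,0],"turn": 0,"gripper": 0.7}
    - {"slide": [-0.18,-0.6,0],"turn": 0,"gripper": 0.7}
    - {"slide": [-0.247,-0.787,0],"turn": 0,"gripper": 0.7}
    - {"slide": [-0.247,-0.787,0],"turn": 0,"gripper": 0.7}

```text
time_s: 7.55
tcp_pos: [0.368, 0.2717, 0.2323]
eef_rot: [-179.9, -0.0, 3.2]
contact_force: [0.1, -0.1, -0.3]
gripper_width: 0.0611
gripper_force: 0.0
```

Run:
```python
from h import *
s=get_state();print(s['tcp_pos'],s['eef_rot'],s['joints'])
S=optics.capture('side'); C=np.array([.6085,-.042]); m=np.radians(3)
for a in(1.4,1.5,1.571):
    b=m+np.pi/2+np.pi-a; print(a,proj(S,[*(C+.066*np.array([np.cos(b),np.sin(b)])),.1255]))
```

```text
[0.3679776  0.27170043 0.2323433 ] [-1.79929134e+02 -1.76920392e-02  3.20516452e+00] [ 6.12114082e+01 -7.64120479e-01 -2.49433487e+01 -2.47235586e-02
 -6.57512978e+01  3.20039075e+01]
1.4 [369.87131614 259.00370519]
1.5 [367.59804794 257.15652296]
1.571 [366.1397835  255.76852413]
```

Call:
send_rows:
  moves:
    - {"slide": [0,0,0.1],"turn": 0,"gripper": 0.7}
    - {"slide": [0,0,0.2],"turn": 0,"gripper": 0.7}
    - {"slide": [0,0,0.3],"turn": 0,"gripper": 0.7}
    - {"slide": [0,0,0.3],"turn": 0,"gripper": 0.7}
    - {"slide": [0,0,0.3],"turn": 0,"gripper": 0.7}

```text
time_s: 8.02
tcp_pos: [0.3691, 0.267, 0.1871]
eef_rot: [179.9, 0.0, 3.0]
contact_force: [0.6, 0.4, 0.5]
gripper_width: 0.0613
gripper_force: 0.0
```

Call:
send_rows:
  moves:
    - {"slide": [-0.044,-0.052,0],"turn": 0,"gripper": 0.7}
    - {"slide": [-0.044,-0.052,0.23],"turn": 0,"gripper": 0.7}
    - {"slide": [-0.044,-0.052,0.46],"turn": 0,"gripper": 0.7}
    - {"slide": [-0.044,-0.052,0.6],"turn": 0,"gripper": 0.7}
    - {"slide": [-0.044,-0.052,0.69],"turn": 0,"gripper": 0.7}

```text
time_s: 8.43
tcp_pos: [0.3615, 0.2749, 0.0826]
eef_rot: [180.0, 0.0, 3.0]
contact_force: [0.6, -0.4, 1.0]
gripper_width: 0.0617
gripper_force: 0.0
```

Call:
send_rows:
  moves:
    - {"slide": [0,0,0],"turn": 0,"gripper": 0}
    - {"slide": [0,0,0],"turn": 0,"gripper": 0}
    - {"slide": [0,0,0],"turn": 0,"gripper": 0}
    - {"slide": [0,0,0],"turn": 0,"gripper": 0}
    - {"slide": [0,0,0],"turn": 0,"gripper": 0}
  newtons: 6

```text
time_s: 8.85
tcp_pos: [0.3625, 0.276, 0.0851]
eef_rot: [-179.9, -0.1, 3.0]
contact_force: [0.1, -0.3, 0.7]
gripper_width: 0.0339
gripper_force: 0.0
```

Call:
send_rows:
  moves:
    - {"slide": [0,0,0],"turn": 0,"gripper": 0}
    - {"slide": [0,0,0],"turn": 0,"gripper": 0}
    - {"slide": [0,0,0],"turn": 0,"gripper": 0}
    - {"slide": [0,0,0],"turn": 0,"gripper": 0}
    - {"slide": [0,0,0],"turn": 0,"gripper": 0}

```text
time_s: 9.27
tcp_pos: [0.3624, 0.2758, 0.0846]
eef_rot: [-179.9, -0.1, 3.1]
contact_force: [-1.0, 0.3, 6.8]
gripper_width: 0.0256
gripper_force: 6.0
```

Call:
send_rows:
  moves:
    - {"slide": [0,0,-0.05],"turn": 0,"gripper": 0}
    - {"slide": [0,0,-0.1],"turn": 0,"gripper": 0}
    - {"slide": [0,0,-0.167],"turn": 0,"gripper": 0}
    - {"slide": [0,0,-0.167],"turn": 0,"gripper": 0}
    - {"slide": [-0.02,0,-0.167],"turn": 0,"gripper": 0}

```text
time_s: 9.68
tcp_pos: [0.3594, 0.2755, 0.1095]
eef_rot: [-179.9, -0.1, 3.0]
contact_force: [0.3, -0.0, -1.8]
gripper_width: 0.026
gripper_force: 6.0
```

Call:
send_rows:
  moves:
    - {"slide": [-0.03,0,0],"turn": 0,"gripper": 0}
    - {"slide": [-0.07,0,0],"turn": 0,"gripper": 0}
    - {"slide": [-0.11,0,0],"turn": 0,"gripper": 0}
    - {"slide": [-0.15,0,0],"turn": 0,"gripper": 0}
    - {"slide": [-0.187,0,0],"turn": 0,"gripper": 0}

```text
time_s: 10.1
tcp_pos: [0.3302, 0.2733, 0.1087]
eef_rot: [180.0, 0.0, 3.0]
contact_force: [1.6, 0.7, -1.3]
gripper_width: 0.0261
gripper_force: 6.0
```

Call:
send_rows:
  moves:
    - {"slide": [0,0,0],"turn": 0,"gripper": 0}
    - {"slide": [0,0,0],"turn": 0,"gripper": 0}
    - {"slide": [0,0,0],"turn": 0,"gripper": 0}
    - {"slide": [0,0,0],"turn": 0,"gripper": 0}
    - {"slide": [0,0,0],"turn": 0,"gripper": 0}

```text
time_s: 10.52
tcp_pos: [0.3311, 0.2734, 0.1088]
eef_rot: [180.0, 0.0, 3.0]
contact_force: [0.4, -0.6, -1.0]
gripper_width: 0.0259
gripper_force: 6.0
```

Run:
```python
from h import *
s=get_state();print(s['tcp_pos'],s['contact_force'])
S=snap('side','s3.png'); im=cv2.imread('pics/s3.png')
cv2.imwrite('pics/c3.png',cv2.resize(im[150:270,150:300],None,fx=5,fy=5,interpolation=cv2.INTER_CUBIC))
```

```text
[0.33108179 0.2734386  0.10878631] [ 0.40182114 -0.57980123 -1.01175336]
```

View pics/c3.png

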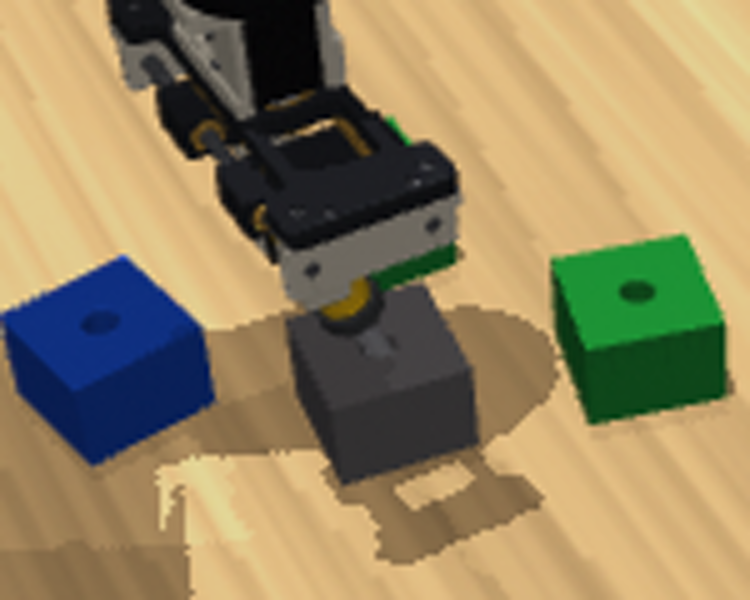

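The probe now leans in the grip: collar at crop (352,308), tip still in the grey holder's hole at (378,345). Next I firm the grip and lift.

Call:
send_rows:
  moves:
    - {"slide": [0,0,0],"turn": 0,"gripper": 0}
    - {"slide": [0,0,0],"turn": 0,"gripper": 0}
    - {"slide": [0,0,-0.1],"turn": 0,"gripper": 0}
    - {"slide": [0,0,-0.25],"turn": 0,"gripper": 0}
    - {"slide": [0,0,-0.4],"turn": 0,"gripper": 0}
  newtons: 40

```text
time_s: 10.98
tcp_pos: [0.3308, 0.2729, 0.1691]
eef_rot: [179.9, 0.1, 3.0]
contact_force: [0.1, 0.5, -0.8]
gripper_width: 0.0254
gripper_force: 40.0
```

Call:
send_rows:
  moves:
    - {"slide": [0,0,-0.2],"turn": 0,"gripper": 0}
    - {"slide": [0.1,0.1,-0.4],"turn": 0,"gripper": 0}
    - {"slide": [0.25,0.25,-0.5],"turn": 0,"gripper": 0}
    - {"slide": [0.4,0.4,-0.5],"turn": 0,"gripper": 0}
    - {"slide": [0.55,0.55,-0.5],"turn": 0,"gripper": 0}

```text
time_s: 11.4
tcp_pos: [0.419, 0.1952, 0.2455]
eef_rot: [-179.9, -0.1, 3.1]
contact_force: [0.0, 0.2, -1.1]
gripper_width: 0.0252
gripper_force: 40.0
```

Call:
send_rows:
  moves:
    - {"slide": [0.1,0.1,0],"turn": 0,"gripper": 0}
    - {"slide": [0.2,0.2,0],"turn": 0,"gripper": 0}
    - {"slide": [0.2,0.2,0],"turn": 0,"gripper": 0}
    - {"slide": [0.2,0.2,0],"turn": 0,"gripper": 0}
    - {"slide": [0.2,0.2,0],"turn": 0,"gripper": 0}

```text
time_s: 11.82
tcp_pos: [0.4491, 0.167, 0.2436]
eef_rot: [180.0, 0.0, 3.0]
contact_force: [-0.7, 0.1, -0.9]
gripper_width: 0.0253
gripper_force: 40.0
```

Run:
```python
from h import *
s=get_state();print(s['tcp_pos'],s['contact_force'])
S=snap('side','s4.png'); im=cv2.imread('pics/s4.png'); W=snap('wrist','w4.png'); w=cv2.imread('pics/w4.png')
t=s['tcp_pos']; u,v=proj(S,[t[0],t[1],t[2]-.03]); print(u,v, W['intrinsics'],W['origin'],W['attitude'])
u,v=int(u)-50,int(v)-50; print(u,v)
cv2.imwrite('pics/c4.png',np.hstack([cv2.resize(im[v:v+120,u:u+80],None,fx=4,fy=4,interpolation=cv2.INTER_CUBIC),cv2.resize(w,None,fx=.75,fy=.75)[:, :],][0:1]+[cv2.copyMakeBorder(cv2.resize(w,None,fx=.75,fy=.75),0,120,0,0,cv2.BORDER_CONSTANT)]))
```

```text
[0.44906786 0.16702765 0.2436359 ] [-0.73066786  0.05316293 -0.93607226]
276.5639181261389 178.04603394690776 [[352.0299585    0.         314.37061642]
 [  0.         352.0299585  240.7665264 ]
 [  0.           0.           1.        ]] [0.52736558 0.17262839 0.40108767] [ 1.63320773e+02 -6.24039152e-02 -8.69416037e+01]
226 128
```

View pics/c4.png

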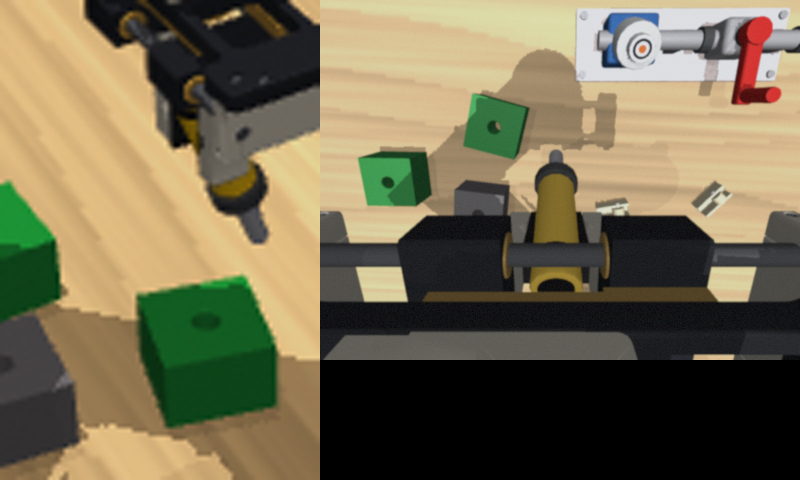

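The side crop shows the tip end near (262,242) and the collar centre near (237,195). The wrist crop shows the tip at (556,152), the collar near (556,180), and the cap dot at (642,48). The probe leans as wanted; I measure it.

```bash
cat > fit.py <<'E'
from h import *
from scipy.optimize import least_squares
# visible silhouettes by segmentation: fit model outline of tip rod + collar in both views
def axis_pts(tip,th,ph):
    a=np.array([np.sin(th)*np.cos(ph),np.sin(th)*np.sin(ph),np.cos(th)]);return a
E
python3 - <<'E'
from h import *
S=optics.capture('side');W=optics.capture('wrist');s=get_state();t=s['tcp_pos']
fs=lambda x,y:((x+.5)/4-.5+226,(y+.5)/4-.5+128)
fw=lambda x,y:((x-320+.5)/.75-.5,(y+.5)/.75-.5)
tip,e=tri((S,fs(262,242)),(W,fw(556,151)));print('tip',tip,e, 'rel tcp',tip-t)
col,e2=tri((S,fs(238,195)),(W,fw(556,181)));print('col',col,e2)
g=t+[0,0,.019]
for q in(col,g): a=q-tip; print(np.linalg.norm(a),'tilt',np.degrees(np.arctan2(np.hypot(a[0],a[1]),a[2])),'az',np.degrees(np.arctan2(a[1],a[0])))
m=np.radians(3)
for th in(14,17,20,23,26):
    th=np.radians(th); a=np.array([-np.sin(th)*np.cos(m),-np.sin(th)*np.sin(m),np.cos(th)])
    for L in(.088,.092,):
        T=g-a*L; print(round(np.degrees(th)),L,'tip S',proj(S,T),'W',proj(W,T),'colW',proj(W,T+a*.045),'tailW',proj(W,T+a*.13))
print('obs',fs(262,242),fw(556,151),fw(556,181),'tail',fw(556,283))
print('dot',proj(W,[.5835,.082,.0949]),'obs',fw(642,48))
E
```

```text
tip [0.48540371 0.17018501 0.17033303] [np.float64(2.7130603757912876e-05), np.float64(2.7130603757889068e-05)] rel tcp [ 0.03652567  0.00247915 -0.07367118]
col [0.46988456 0.16909431 0.20921942] [np.float64(0.0005348590290570469), np.float64(0.000534859029057003)]
0.04188299378446341 tilt 21.805056429644946 az -175.97981801855744
0.09964044336781466 tilt 21.556475042379468 az -176.1170456902752
14 0.088 tip S [285.20486638 187.95526795] W [315.68763022 226.60353144] colW [315.98371889 265.81836175] tailW [317.06909218 409.56830016]
14 0.092 tip S [285.6058974 189.2042223] W [315.66604903 223.74525754] colW [315.95265043 261.70356584] tailW [316.98892162 398.95028206]
17 0.088 tip S [286.95581254 186.84123261] W [315.71712372 220.4361863 ] colW [316.00281896 262.45944292] tailW [317.02886116 413.3812257 ]
17 0.092 tip S [287.4310661  188.04172426] W [315.69620097 217.3586335 ] colW [315.97295961 258.06739529] tailW [316.95419238 402.39810484]
20 0.088 tip S [288.67556597 185.65622642] W [315.74857972 214.3197853 ] colW [316.02307173 259.18888086] tailW [316.98725262 416.79610767]
20
[... 167 characters left out ...]
4.40303369] W [315.78206392 208.25698755] colW [316.04447599 256.01253794] tailW [316.94451708 419.80819448]
23 0.092 tip S [290.97985282 185.4984777 ] W [315.76263461 204.72110839] colW [316.01729967 251.06680348] tailW [316.88115972 408.27798621]
26 0.088 tip S [292.00640761 183.08454727] W [315.81764813 202.25113496] colW [316.06703001 252.93659632] tailW [316.90090013 422.41599743]
26 0.092 tip S [292.69572708 184.1236053 ] W [315.79906823 198.47487451] colW [316.04133706 247.71464912] tailW [316.84326319 410.70161366]
obs (291.125, 188.125) (314.8333333333333, 201.5) (314.8333333333333, 241.5) tail (314.8333333333333, 377.5)
dot [432.54704976  67.94348001] obs (429.5, 64.16666666666667)
```

Call:
send_rows:
  moves:
    - {"slide": [0.18,0.2,0],"turn": 0,"gripper": 0}
    - {"slide": [0.36,0.4,0],"turn": 0,"gripper": 0}
    - {"slide": [0.565,0.616,0],"turn": 0,"gripper": 0}
    - {"slide": [0.565,0.616,0.18],"turn": 0,"gripper": 0}
    - {"slide": [0.565,0.616,0.34],"turn": 0,"gripper": 0}

```text
time_s: 12.43
tcp_pos: [0.5407, 0.0785, 0.1927]
eef_rot: [-180.0, -0.1, 2.9]
contact_force: [-1.1, 1.2, -2.2]
gripper_width: 0.0254
gripper_force: 40.0
```

Call:
send_rows:
  moves:
    - {"slide": [0,0,0],"turn": 0,"gripper": 0}
    - {"slide": [0,0,0],"turn": 0,"gripper": 0}
    - {"slide": [0,0,0],"turn": 0,"gripper": 0}
    - {"slide": [0,0,0],"turn": 0,"gripper": 0}
    - {"slide": [0,0,0],"turn": 0,"gripper": 0}

```text
time_s: 12.85
tcp_pos: [0.5394, 0.0802, 0.1946]
eef_rot: [-179.9, -0.2, 3.1]
contact_force: [0.8, 0.6, -1.4]
gripper_width: 0.025
gripper_force: 40.0
```

Run:
```python
from h import *
s=get_state();print(s['tcp_pos'],s['contact_force'],s['time_s'])
S=snap('side','s5.png'); im=cv2.imread('pics/s5.png'); W=snap('wrist','w5.png'); w=cv2.imread('pics/w5.png')
P=[.5835,.082,.0949];print(proj(S,P),proj(W,P))
k=lambda i,u,v:cv2.resize(i[v:v+100,u:u+66],None,fx=6,fy=6,interpolation=cv2.INTER_CUBIC)
u,v=map(int,proj(W,P));u-=33;v=max(0,v-50);print(u,v)
cv2.imwrite('pics/c5.png',np.hstack([k(im,316,160),k(w,u,v)]))
```

```text
[0.53941169 0.08024755 0.19462764] [ 0.80180027  0.63322702 -1.41617344] 12.85
[348.05348879 222.97978905] [316.35261338 184.9699749 ]
283 134
```

View pics/c5.png

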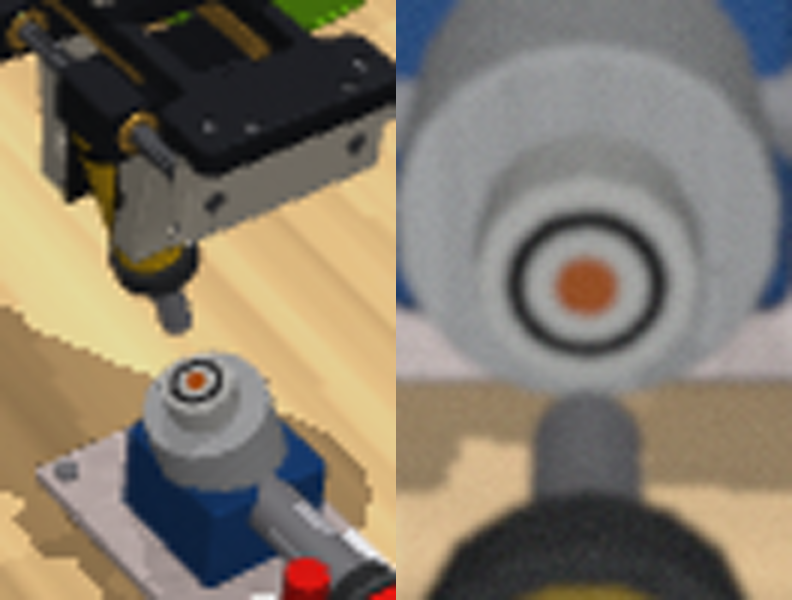

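Side crop: dot at (196,380), hemispherical tip end centred near (173,315). Wrist crop: dot at (190,287), tip sphere centre near (192,448). They line up laterally.

Run:
```python
from h import *
S=optics.capture('side');W=optics.capture('wrist');s=get_state();t=s['tcp_pos'];print(t)
fs=lambda x,y:((x+.5)/6-.5+316,(y+.5)/6-.5+160)
fw=lambda x,y:((x+.5)/6-.5+283,(y+.5)/6-.5+134)
dot,e=tri((S,fs(196,380)),(W,fw(190,287)));print('dot',dot,e)
c,e=tri((S,fs(173,315)),(W,fw(192,448)));print('centre',c,e)
m=np.radians(3);n=np.array([-np.sin(.35)*np.cos(m),-np.sin(.35)*np.sin(m),np.cos(.35)])
col,e=tri((S,fs(154,268)),(W,fw(192,545+60)));
g=t+[0,0,.019]
a=(g-c)/np.linalg.norm(g-c);print('a',a,'tilt',np.degrees(np.arccos(a[2])),'vs n',np.degrees(np.arccos(a@n)),'L',np.linalg.norm(g-c)+.006)
tip=c-.006*a;print('tip',tip,'tip-tcp',tip-t)
v=dot-tip;print('to go',v,'along n',v@n,'lateral',v-(v@n)*n)
goal=v-.005*n; X=np.array([np.cos(m),np.sin(m),0]);Y=np.array([np.sin(m),-np.cos(m),0])
l=v-(v@n)*n
for nm,q in(('lateral',l),('n10mm',-.010*n)):print(nm,q@X/.15,q@Y/.15,-q[2]/.15)
```

```text
[0.53897562 0.07970832 0.19359749]
dot [0.58535417 0.08344115 0.09304749] [np.float64(0.00020226389425477277), np.float64(0.00020226389425493532)]
centre [0.57258549 0.08307404 0.13114767] [np.float64(0.000938771862156137), np.float64(0.0009387718621559296)]
a [-0.38116754 -0.03817044  0.92371766] tilt 22.524222951304075 vs n 2.6599450938826865 L 0.09417609798521473
tip [0.57487249 0.08330307 0.12560536] tip-tcp [ 0.03589687  0.00359474 -0.06799213]
to go [ 0.01048168  0.00013808 -0.03255787] along n -0.03417567353705279 lateral [-0.00122102 -0.00047523 -0.00045418]
lateral -0.008294800795793067 0.0027378272344482095 0.0030278386494065708
n10mm 0.022859853830363423 6.760007051280566e-20 0.0626248475231586
```

Call:
send_rows:
  moves:
    - {"slide": [0.01,0,0.04],"turn": 0,"gripper": 0}
    - {"slide": [0.02,0,0.08],"turn": 0,"gripper": 0}
    - {"slide": [0.035,0,0.12],"turn": 0,"gripper": 0}
    - {"slide": [0.048,0,0.155],"turn": 0,"gripper": 0}
    - {"slide": [0.058,0.002,0.185],"turn": 0,"gripper": 0}

```text
time_s: 13.47
tcp_pos: [0.5475, 0.0794, 0.164]
eef_rot: [180.0, 0.1, 3.0]
contact_force: [-0.5, 0.0, -2.6]
gripper_width: 0.0252
gripper_force: 40.0
```

Call:
send_rows:
  moves:
    - {"slide": [0,0,0],"turn": 0,"gripper": 0}
    - {"slide": [0,0,0],"turn": 0,"gripper": 0}
    - {"slide": [0,0,0],"turn": 0,"gripper": 0}
    - {"slide": [0,0,0],"turn": 0,"gripper": 0}
    - {"slide": [0,0,0],"turn": 0,"gripper": 0}

```text
time_s: 13.88
tcp_pos: [0.5477, 0.0796, 0.1655]
eef_rot: [-180.0, -0.0, 3.0]
contact_force: [-0.9, 0.4, -1.6]
gripper_width: 0.0252
gripper_force: 40.0
```

```bash
cat > look.py <<'E'
from h import *
import sys
F=[];T=[]
for i in range(8):
    optics.capture('top'); s=get_state();F.append(s['contact_force']);T.append(s['tcp_pos'])
print(np.mean(T,0),np.mean(F,0),np.std(F,0),s['eef_rot'],s['time_s'])
n=sys.argv[1]
S=snap('side','s'+n+'.png'); im=cv2.imread('pics/s%s.png'%n); W=snap('wrist','w'+n+'.png'); w=cv2.imread('pics/w%s.png'%n)
P=[.5854,.0834,.093]
k=lambda i,u,v:cv2.resize(i[v:v+100,u:u+66],None,fx=6,fy=6,interpolation=cv2.INTER_CUBIC)
u,v=map(int,proj(W,P));u-=33;v=max(0,v-50);print(u,v)
cv2.imwrite('pics/c%s.png'%n,np.hstack([k(im,316,160),k(w,u,v)]))
E
python3 look.py 6
```

```text
[0.54758664 0.07956575 0.16533206] [-0.19248346  0.2234051  -1.04076421] [0.39980952 0.62951003 0.47406831] [-1.79994194e+02 -9.57736353e-03  3.03200416e+00] 14.2833
279 149
```

View pics/c6.png

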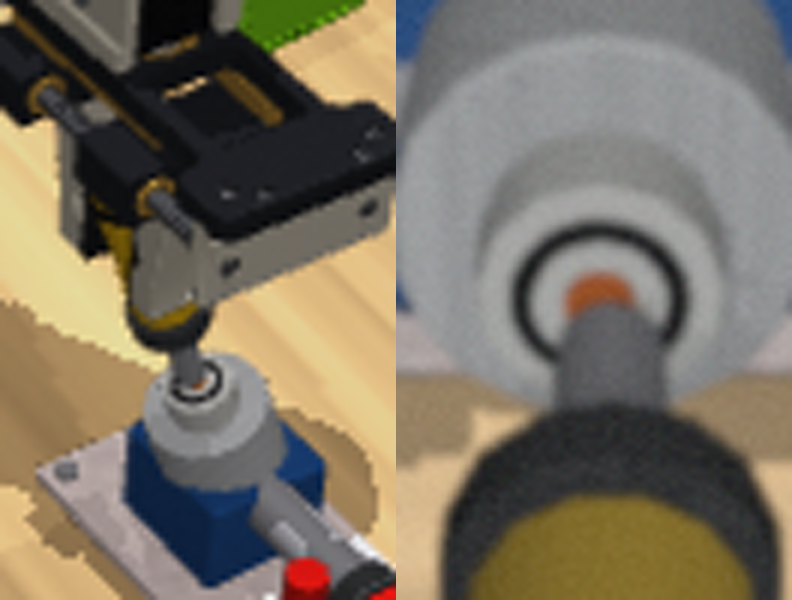

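The wrist crop shows the tip sphere centred about x=610, just short of the dot at (600,298). The side crop shows the tip over the ring with its end at (190,385). It isn't touching yet. I work out the fine correction.

Run:
```python
from h import *
S=optics.capture('side');W=optics.capture('wrist');t=np.array([.54759,.07957,.16533])
fw=lambda x,y:((x+.5)/6-.5+279,(y+.5)/6-.5+149)
fs=lambda x,y:((x+.5)/6-.5+316,(y+.5)/6-.5+160)
rel=np.array([.0359,.0036,-.0680]);tip=t+rel;m=np.radians(3);n=np.array([-np.sin(.35)*np.cos(m),-np.sin(.35)*np.sin(m),np.cos(.35)])
print('tip',tip,'W',proj(W,tip),'S',proj(S,tip))
dW=fw(203,298);dS=fs(196,380);dot,e=tri((S,dS),(W,dW));print('dot',dot,e,dW,dS)
c,e=tri((S,fs(186,366)),(W,fw(214,305+53)));a=(t+[0,0,.019]-c);a/=np.linalg.norm(a);tip2=c-.006*a;print('tip2',tip2,e,np.degrees(np.arccos(a@n)))
for q in(tip,tip2):
    v=dot-q;l=v-(v@n)*n;print(v@n,l)
```

```text
tip [0.58349 0.08317 0.09733] W [313.029342   203.88647236] S [347.84765653 221.87952093]
dot [0.58598059 0.08399029 0.09224985] [np.float64(0.00038062237084621415), np.float64(0.0003806223708463346)] (312.4166666666667, 198.25) (348.25, 222.91666666666666)
tip2 [0.58308266 0.08325322 0.09660876] [np.float64(0.0010806319705122963), np.float64(0.0010806319705122024)] 2.3323490422787456
-0.005639719190387307 [0.00055939 0.00071908 0.00021765]
-0.005100197901566734 [0.00115148 0.00064554 0.00043208]
```

Call:
send_rows:
  moves:
    - {"slide": [0.006,-0.005,0],"turn": 0,"gripper": 0}
    - {"slide": [0.012,-0.005,0.015],"turn": 0,"gripper": 0}
    - {"slide": [0.018,-0.005,0.03],"turn": 0,"gripper": 0}
    - {"slide": [0.024,-0.005,0.046],"turn": 0,"gripper": 0}
    - {"slide": [0.028,-0.005,0.06],"turn": 0,"gripper": 0}

```text
time_s: 14.9
tcp_pos: [0.5521, 0.0806, 0.1562]
eef_rot: [-180.0, -0.0, 3.0]
contact_force: [-0.4, 0.7, 3.8]
gripper_width: 0.0255
gripper_force: 40.0
```

Call:
send_rows:
  moves:
    - {"slide": [0,0,0],"turn": 0,"gripper": 0}
    - {"slide": [0,0,0],"turn": 0,"gripper": 0}
    - {"slide": [0,0,0],"turn": 0,"gripper": 0}
    - {"slide": [0,0,0],"turn": 0,"gripper": 0}
    - {"slide": [0,0,0],"turn": 0,"gripper": 0}

```text
time_s: 15.32
tcp_pos: [0.5519, 0.0806, 0.1564]
eef_rot: [-180.0, -0.0, 3.0]
contact_force: [-1.0, 0.4, 2.8]
gripper_width: 0.0256
gripper_force: 40.0
```

```bash
python3 look.py 7
```

```text
[0.55187159 0.08057867 0.15631321] [-0.30136845  0.64043607  3.33780913] [0.5221887  0.37723507 0.41182688] [-1.79994363e+02 -1.95107458e-02  3.03666613e+00] 15.7167
281 159
```

View pics/c7.png

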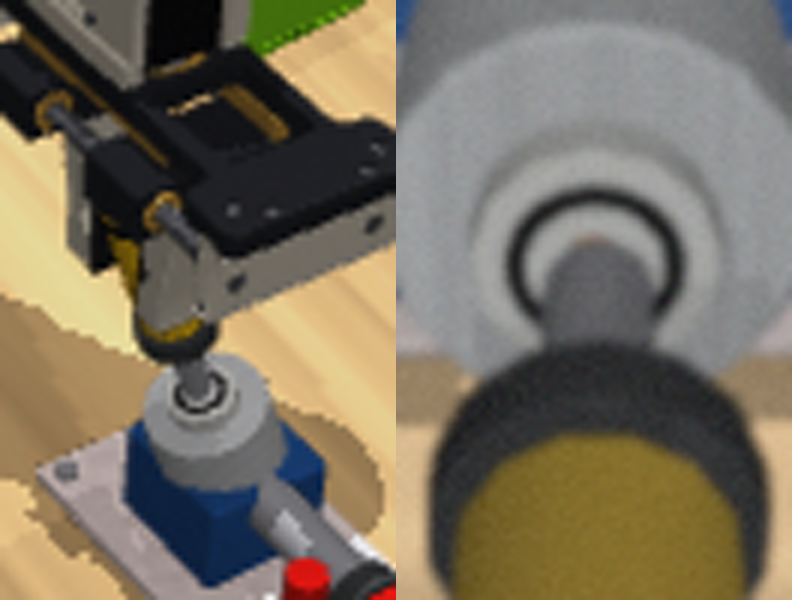

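The wrist crop shows the tip at x≈598, centred in the ring, with the cap visibly sunk. The side crop shows the tip inside the ring. The axial force has risen by about 4.4 N, which is about half travel, and the probe hasn't slipped. I hand it in.

```bash
python3 -c "
from plant import order;print(order.close_job())"
```

```text
the job is handed in; nothing more can be done
None
```

I closed the lever to its stop and handed the job in at about 16 s with the probe held on the orange dot: measured 2–3° off square, about 4.4 N of push and the cap sunk roughly 5–6 mm; the call returned no verdict.

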